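# Rack the spindle collets by size

### The job

Put the four steel collets away on the wooden rail in order of size, one upright in the middle of each round rubber seat: the smallest on the seat next to the steel end stop, then growing step by step to the largest at the other end. Do not tip any of them over on the way, and leave them standing still.

Things in the scene. Friction and masses are not known exactly. Their poses are not given: they have to be found in the camera images.
- collet_c_mid (a point): Steel spindle collet, a plain upright cylinder with a round dark bore mark and slots on top: diameter 24 mm, height 34 mm. It stands loose on the bench. The point is its centre, half-way up (17 mm above its underside); its z axis points up along the cylinder. Solid to the fingers; the bore cannot be entered.
- collet_a_mid (a point): Steel spindle collet, a plain upright cylinder with a round dark bore mark and slots on top: diameter 32 mm, height 40 mm. It stands loose on the bench. The point is its centre, half-way up (20 mm above its underside); its z axis points up along the cylinder. Solid to the fingers; the bore cannot be entered.
- collet_d_mid (a point): Steel spindle collet, a plain upright cylinder with a round dark bore mark and slots on top: diameter 40 mm, height 46 mm. It stands loose on the bench. The point is its centre, half-way up (23 mm above its underside); its z axis points up along the cylinder. Solid to the fingers; the bore cannot be entered.
- collet_b_mid (a point): Steel spindle collet, a plain upright cylinder with a round dark bore mark and slots on top: diameter 50 mm, height 56 mm. It stands loose on the bench. The point is its centre, half-way up (28 mm above its underside); its z axis points up along the cylinder. Solid to the fingers; the bore cannot be entered.
- seat_p: One of four alike round black rubber seats, diameter 60 mm, in a straight row 80 mm apart on a fixed low wooden rail (80 mm wide, 430 mm long, its top 15 mm above the bench). The rail's place and angle on the bench change, and so does which of the four places along the row this seat has. The origin is the centre of the seat's underside, 15 mm above the bench; its flat top is 3 mm higher, 18 mm above the bench. Fixed.
- seat_q: One of four alike round black rubber seats, diameter 60 mm, in a straight row 80 mm apart on a fixed low wooden rail (80 mm wide, 430 mm long, its top 15 mm above the bench). The rail's place and angle on the bench change, and so does which of the four places along the row this seat has. The origin is the centre of the seat's underside, 15 mm above the bench; its flat top is 3 mm higher, 18 mm above the bench. Fixed.
- seat_r: One of four alike round black rubber seats, diameter 60 mm, in a straight row 80 mm apart on a fixed low wooden rail (80 mm wide, 430 mm long, its top 15 mm above the bench). The rail's place and angle on the bench change, and so does which of the four places along the row this seat has. The origin is the centre of the seat's underside, 15 mm above the bench; its flat top is 3 mm higher, 18 mm above the bench. Fixed.
- seat_s: One of four alike round black rubber seats, diameter 60 mm, in a straight row 80 mm apart on a fixed low wooden rail (80 mm wide, 430 mm long, its top 15 mm above the bench). The rail's place and angle on the bench change, and so does which of the four places along the row this seat has. The origin is the centre of the seat's underside, 15 mm above the bench; its flat top is 3 mm higher, 18 mm above the bench. Fixed.
- stop: The end stop: dark steel block with two brass screws, fixed on the rail in line with the seats at one end of the row (either end, it changes); 70 mm across the row, 22 mm along it, 40 mm high above the rail. The origin is the centre of its underside, 70 mm from the centre of the nearest seat; the other seats' centres are 150, 230 and 310 mm from it. The other end of the rail has only a small flat brass screw.
Not all that is in view belongs to the job. Leave any green or yellow look-alike of the part that bears collet_d_mid alone. Leave any blue look-alike of the part that bears collet_a_mid alone.

How it is judged:
At the end, for the whole second after the job is handed in: Each collet stands upright (within 0.1 rad) and still on the top of a seat, its centre within 12 mm of the seat's centre sideways and within 4 mm of its resting height; counted from the end stop the diameters are 24, 32, 40, 50 mm ((horizontal distance between collet_c_mid and seat_p below 0.012 m or horizontal distance between collet_c_mid and seat_q below 0.012 m or horizontal distance between collet_c_mid and seat_r below 0.012 m or horizontal distance between collet_c_mid and seat_s below 0.012 m) and horizontal distance between collet_c_mid and stop between 0.04 and 0.1 m and height (world z) of collet_c_mid between 0.031 and 0.039 m and angle between each of collet_c_mid, collet_a_mid, collet_d_mid, collet_b_mid's own z axis and vertical below 0.1 rad and linear speed of each of collet_c, collet_a, collet_d, collet_b below 0.02 m/s and (horizontal distance between collet_a_mid and seat_p below 0.012 m or horizontal distance between collet_a_mid and seat_q below 0.012 m or horizontal distance between collet_a_mid and seat_r below 0.012 m or horizontal distance between collet_a_mid and seat_s below 0.012 m) and horizontal distance between collet_a_mid and stop between 0.12 and 0.18 m and height (world z) of collet_a_mid between 0.034 and 0.042 m and (horizontal distance between collet_d_mid and seat_p below 0.012 m or horizontal distance between collet_d_mid and seat_q below 0.012 m or horizontal distance between collet_d_mid and seat_r below 0.012 m or horizontal distance between collet_d_mid and seat_s below 0.012 m) and horizontal distance between collet_d_mid and stop between 0.2 and 0.26 m and height (world z) of collet_d_mid between 0.037 and 0.045 m and (horizontal distance between collet_b_mid and seat_p below 0.012 m or horizontal distance between collet_b_mid and seat_q below 0.012 m or horizontal distance between collet_b_mid and seat_r below 0.012 m or horizontal distance between collet_b_mid and seat_s below 0.012 m) and horizontal distance between collet_b_mid and stop between 0.28 and 0.34 m and height (world z) of collet_b_mid between 0.042 and 0.05 m); the robot touches nothing.
It fails at once if a collet is tipped over (angle between any of collet_c_mid, collet_a_mid, collet_d_mid, collet_b_mid's own z axis and vertical above 0.7 rad).
It also fails if it takes over 115 s, if anything falls off the work surface, if the arm or the gripper's body presses on something with over 40 N, if the wrist force passes 120 N, or if a joint passes its speed limit or range.

### The arm

A 6-joint arm with a two-finger parallel gripper is mounted at the origin on the work surface. World frame = base frame: x ahead of the robot, y to its left, z up, the work surface at z = 0. Lengths are in m, angles in rad, forces in N, time in s.
With the tool pointing down it reaches from about 0.375 to 0.9 m from the base axis. Payload 3.1 kg.
Tool frame: the origin (TCP) lies on the centre line of the jaws, within the pads' length; the fingertips stand robot.tcp_to_tips ahead of it and the grasp point (between the pads) lies 3 mm ahead of it (robot.tcp_to_tips is the distance from the TCP to the fingertips, in m); z points along the fingers, y is the line along which they close (so a half turn about z gives the same grasp; the last joint's range is limited). The gripper opens to 87 mm and grips with 3 to 60 N. Pads are 19 mm wide; open, the fingers measure 117 mm over their backs; the gripper's body (75 mm by 190 mm) begins 51 mm behind the grasp point.
Start: joints at [-1.405, 0.527, 1.433, -0, 1.181, -0.178], TCP at [0.211, -0.588, 0.245] pointing down, gripper open.
Joint ranges: [-3.08, 3.08], [-0.75, 2.2], [0.22, 2.44], [-1.43, 4.57], [0, 2.65], [-2.85, 2.85]. Speed limits (rad/s): [2.79, 2.79, 3.14, 3.14, 3.14, 3.14].

### API

Orientations are given as a unit quaternion [x, y, z, w].
In Python, from rig import robot gives the robot as it stands. The module is installed in compiled form; this text tells all that it offers.
- The arm moves only by the shell command python3 -m jog 'ROWS' [FORCE]. ROWS is JSON, one flat list of numbers, 5 for each row, row after row: the finger opening in m, from 0 to 0.087, then the shift along the tool's x, y, z in m, then the turn about the tool's z in units of 10 degrees (1.0 is 10 degrees). In form: [claw, x, y, z, roll, claw, x, y, z, roll, ...]. A call has 1 to 20 rows; each row shifts and turns the commanded pose from where the row before left it, along the tool's axes as they then stand; what a row does not reach is not made up. A row lasts 1/8 s, in which the tool goes at most 62.5 mm and 10.7 degrees, less where a joint would pass 70% of its speed; a pose out of reach is approached as far as the arm can. A call with a gripper value outside its range is refused whole. The fingers move at their own pace and stop on an object; FORCE is the grip in N (left out, the last holds). Time passes only in rows, so rows that do not move let the fingers close. It gives the time, the measured TCP pose, the force, the opening and the grip force at its end, in the units of the state.
- robot.get_obs(): the state, without advancing time (a new reading comes with each control period).
- robot.camera(name): name is "scene" or "side" or "wrist"; returns the picture (420x560x3 uint8, blue, green, red); there is no depth.
- robot.camera_model(name): a dict with "fx", "fy", "cx", "cy" (pixels), "R" (3x3) and "t" (3): a world point X has camera coordinates R X + t; the wrist camera has in their place "tool_from_camera" (4x4, takes a point from camera to tool coordinates, whose origin is the TCP and whose axes are the flange's). Camera axes: x right, y down, z forward; pixel columns grow to the right and rows downward; lengths in m; the calibration is good to about 2 mm. A picture is of the moment at which its call begins: read the wrist's pose just before it. camera_model takes no time and is no camera call.
- robot.hand_in(): hands the job in; it is judged then, once.
Trained networks look in the newest picture that a camera, given by its name, has taken for a name from the list of things; names that differ only in an ending like _2 or _b are one class to them, and where a whole thing is asked for, a point or a joint stands for the part that bears it (a point fixed in the world has none). Each returns a list of dicts, best first, with "conf" (0 to 1); they miss things now and then, are a little off and sometimes report something else, mostly with a low value. They report only what shows in the picture. A call takes as long as a camera call. They do not tell look-alikes from the thing itself.
- robot.look_for(camera, label): "extent" ([centre column, centre row, width, height] in pixels, round what is visible of it).
- robot.outline_of(camera, label): "region" (420x560 bool, what is visible of it) and "extent" ([centre column, centre row, width, height] in pixels, round what is visible of it).
The state is a dict: "time": time; "q": joint angles; "joint_velocities": joint speeds; "joint_torque": joint torques, N m; "position": TCP position; "tool_rot": TCP orientation; "ft_force": force on the tool from outside, world axes, zero at the start; "moment": the same for the moment, N m; "grip_width": finger opening in m; "grip_force": force on a finger pad.
Only numpy, scipy, OpenCV 4.12 (cv2) and the standard library are available. Lean on these libraries where they do the work, as an engineer would, in place of code of your own. Each camera call takes 0.05 s, during which the arm holds its last target. There are 200 camera calls.

## Working session

There is one attempt and no reset: what is moved stays moved. The work goes in short steps, Python scripts to look and compute and a shell command to move; the robot and the scene stay as the last step left them, time stands still between calls to the robot, and variables do not carry over. Pictures are saved under pics/ and viewed, at most 14 in all, crops included, and the job is handed in when it is done.

```bash
mkdir -p pics
python3 - <<'E'
from rig import robot
import cv2
for n in ("scene","side"):
    cv2.imwrite(f"pics/{n}0.png",robot.camera(n))
    m=robot.camera_model(n); print(n,m)
print(robot.camera_model("wrist"))
print(robot.tcp_to_tips, robot.get_obs())
E
```

```text
scene {'fx': 451.73361414292634, 'fy': 451.73361414292634, 'cx': 279.9974673408031, 'cy': 218.1044454841615, 'R': array([[ 0.44889256,  0.89352776,  0.01017886],
       [ 0.57376326, -0.27947844, -0.76986201],
       [-0.68504831,  0.35142559, -0.6381292 ]]), 't': array([-0.19394747, -0.27813629,  1.33738472])}
side {'fx': 498.772301932773, 'fy': 498.772301932773, 'cx': 280.92531438786887, 'cy': 210.35972409089686, 'R': array([[ 0.99783916, -0.06544918,  0.00578053],
       [-0.03967697, -0.67035916, -0.74097526],
       [ 0.05237126,  0.73914478, -0.67150745]]), 't': array([-0.53685979,  0.04043858,  1.06354761])}
{'fx': 330.1510452756235, 'fy': 330.1510452756235, 'cx': 282.72654615593297, 'cy': 217.9226836259097, 'tool_from_camera': array([[-3.74121996e-04, -9.70081063e-01, -2.42780955e-01,
         6.59493598e-02],
       [ 9.99999888e-01, -2.92604209e-04, -3.71825507e-04,
         5.15715811e-04],
       [ 2.89662153e-04, -2.42781067e-01,  9.70081063e-01,
        -1.40933721e-01],
       [ 0.00000000e+00,  0.00000000e+00,  0.00000000e+00,
         1.00000000e+00]])}
0.022 {'time': 0.1, 'q': array([-1.40448904e+00,  5.28389135e-01,  1.43378765e+00, -3.07566702e-05,
        1.18138758e+00, -1.78493711e-01]), 'joint_velocities': array([-0.00029154, -0.00263   , -0.0034901 ,  0.00110556, -0.00080216,
       -0.00098714]), 'joint_torque': array([ 1.11946060e-04, -4.40983737e+01, -1.77150804e+01,  6.34016376e-02,
        5.34092565e-02, -4.16625642e-05]), 'position': array([ 0.21117484, -0.58758163,  0.24365536]), 'tool_rot': array([ 9.85174322e-01,  1.71553439e-01, -8.21400795e-06, -9.85922934e-04]), 'ft_force': array([ 0.06087462,  0.41642793, -1.06172578]), 'moment': array([0.02381441, 0.00564028, 0.0281198 ]), 'grip_force': 0.0, 'grip_width': 0.08704535106487922}
```

View pics/scene0.png

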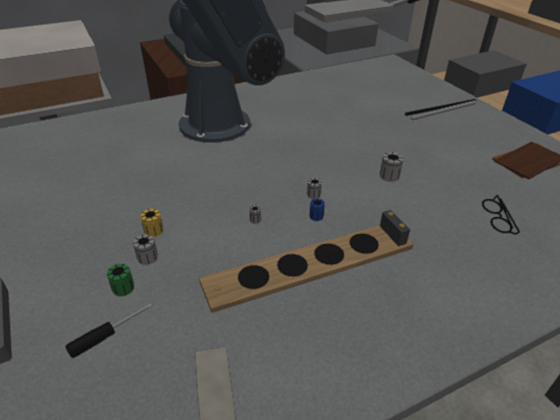

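View pics/side0.png

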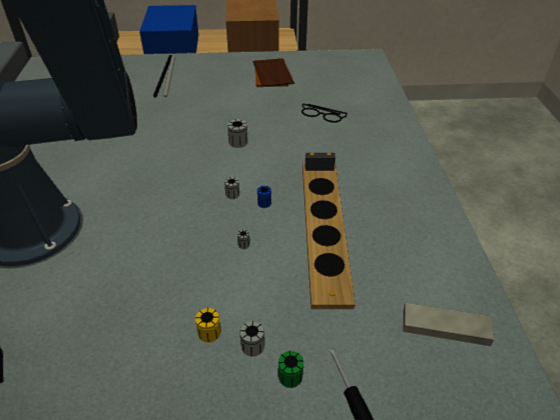

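The steel candidates in the scene picture are b (50 mm) at (391,167), a (32 mm) at (314,188), c (24 mm) at (255,214) and d (40 mm) at (146,249). The look-alikes to leave alone are yellow (152,222), green (120,280) and blue (317,209). The stop is at (395,228), and the seats run from (364,243) to (254,277).

```bash
cat > h.py <<'E'
import numpy as np, cv2
from scipy.optimize import least_squares
from rig import robot
DIM=dict(c=(.024,.034),a=(.032,.040),d=(.040,.046),b=(.050,.056))
def proj(m,X):
    p=np.atleast_2d(X)@np.array(m["R"]).T+m["t"]
    return np.c_[m["fx"]*p[:,0]/p[:,2]+m["cx"],m["fy"]*p[:,1]/p[:,2]+m["cy"]]
def cyl(x,y,z0,d,h):
    t=np.linspace(0,2*np.pi,72);r=d/2
    return np.vstack([np.c_[x+r*np.cos(t),y+r*np.sin(t),0*t+z] for z in (z0,z0+h)])
def box(m,*a):
    p=proj(m,cyl(*a));lo,hi=p.min(0),p.max(0);return np.r_[(lo+hi)/2,hi-lo]
def fit(obs,z0,d,h,x0):
    f=lambda s:np.concatenate([box(m,s[0],s[1],z0,d,h)[:2]-e[:2] for m,e in obs])
    r=least_squares(f,x0);return r.x,r.fun
E
cat > m.py <<'E'
from h import *
M={n:robot.camera_model(n) for n in("scene","side")}
px=dict(c=((255,214),(243,239)),a=((314,188),(232,188)),d=((146,249),(252,338)),b=((391,167),(237,133)))
for n in M: robot.camera(n)
for k in px:
    d,h=DIM[k];obs=[]
    for i,n in enumerate(M):
        L=[e for e in robot.outline_of(n,f"collet_{k}_mid") if np.hypot(*(np.array(e["extent"][:2])-px[k][i]))<9]
        if L: obs.append((M[n],np.array(L[0]["extent"]))); 
        else: print("none",k,n)
    x,r=fit(obs,0,d,h,[.5,0]); print(k,x.round(4),r.round(1),[(e[2:].round(),box(m,*x,0,d,h)[2:].round()) for m,e in obs])
S={"scene":[(364,243),(329,254),(293,265),(254,277)],"side":[(321,186),(323,210),(326,235),(329,265)]}
obs=[[],[],[],[]]
for n in M:
    L=robot.outline_of(n,"seat_p"); 
    for i,p in enumerate(S[n]):
        for e in L:
            if np.hypot(*(np.array(e["extent"][:2])-p))<8: obs[i].append((M[n],np.array(e["extent"])));break
P=[]
for i,o in enumerate(obs):
    x,r=fit(o,.015,.06,.003,[.6,0]);P.append(x);print("seat",i,x.round(4),r.round(1))
P=np.array(P);print(np.linalg.norm(np.diff(P,axis=0),axis=1))
dv=(P[3]-P[0]);dv/=np.linalg.norm(dv);c=P.mean(0);print("dir",dv,np.degrees(np.arctan2(*dv[::-1])))
for s in(-.12,-.04,.04,.12):print((c+s*dv).round(4))
E
python3 m.py
```

```text
c [ 0.4584 -0.0759] [-0.3 -1.3  0.8  0.1] [(array([11., 18.]), array([11., 19.])), (array([11., 18.]), array([12., 20.]))]
none a scene
a [0.4366 0.0845] [0. 0.] [(array([13., 22.]), array([15., 23.]))]
d [ 0.4679 -0.3167] [-0.7  1.5 -0.7 -1.1] [(array([28., 36.]), array([25., 31.])), (array([24., 33.]), array([25., 36.]))]
b [0.4466 0.2984] [ 0.7 -1.8  0.6  1.8] [(array([21., 25.]), array([24., 30.])), (array([16., 29.]), array([21., 29.]))]
seat 0 [0.6371 0.0887] [-0.8 -0.4  0.7 -1.1]
seat 1 [0.6341 0.0066] [-0.7 -0.4  0.6 -0.9]
seat 2 [ 0.6254 -0.0705] [ 0.4 -0.3  0.   0.6]
seat 3 [ 0.6232 -0.153 ] [ 0.2 -1.2  0.8  0.6]
[0.08215593 0.07765427 0.08248408]
dir [-0.05738534 -0.9983521 ] -93.28974484153065
[0.6369 0.0878]
[0.6323 0.0079]
[ 0.6277 -0.072 ]
[ 0.6231 -0.1518]
```

Run:
```python
import cv2,numpy as np
a=cv2.imread("pics/scene0.png")[150:300,100:420];cv2.imwrite("pics/crop.png",cv2.resize(a,None,fx=2.5,fy=2.5,interpolation=cv2.INTER_CUBIC))
```

```text
(no output)
```

View pics/crop.png

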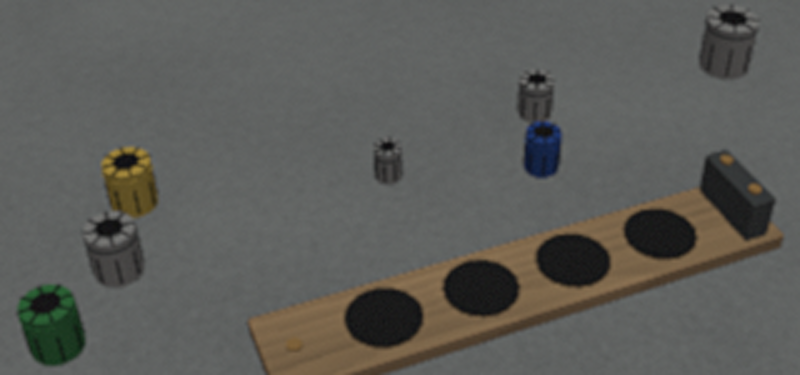

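The crop confirms that the four bare-steel parts are the targets. Yellow, green and blue sit beside d and a, so I'll choose the closing directions around them. I'll start with d.

```bash
python3 -m jog '[0.087,0.033,-0.017,0,0, 0.087,0.033,-0.017,0,0, 0.087,0.033,-0.017,0,0, 0.087,0.033,-0.017,0,0, 0.087,0.033,-0.017,0,0, 0.087,0.033,-0.017,0,0, 0.087,0.033,-0.017,0,0, 0.087,0.033,-0.017,0,0, 0.087,0.033,-0.017,0,0, 0.087,0.033,-0.017,0,0, 0.087,0,0,0.01,1, 0.087,0,0,0.01,1, 0.087,0,0,0.01,1, 0.087,0,0,0.01,1, 0.087,0,0,0.01,1, 0.087,0,0,0,0, 0.087,0,0,0,0]' 20
cat > w.py <<'E'
# w.py KEY x y [ztarget] : measure collet KEY with wrist camera near x,y ; prints move in tool axes
from h import *
import sys
from scipy.spatial.transform import Rotation as Ro
k=sys.argv[1];x0=np.array([float(v) for v in sys.argv[2:4]])
z0=float(sys.argv[4]) if len(sys.argv)>4 else 0.
o=robot.get_obs();R=Ro.from_quat(o["tool_rot"]).as_matrix();p=o["position"]
m=robot.camera_model("wrist");im=robot.camera("wrist");T=m["tool_from_camera"]
Rc=R@T[:3,:3];tc=R@T[:3,3]+p
m=dict(m,R=Rc.T,t=-Rc.T@tc)
if k=="s": lab,d,h,z0="seat_p",.06,.003,.015
else: lab=f"collet_{k}_mid";d,h=DIM[k]
e0=box(m,*x0,z0,d,h);print("expect",e0.round())
L=robot.outline_of("wrist",lab)
for e in L: print("seen",np.round(e["extent"]),round(e["conf"],2))
L=[e for e in L if np.hypot(*(np.array(e["extent"][:2])-e0[:2]))<45]
L.sort(key=lambda e:np.hypot(*(np.array(e["extent"][:2])-e0[:2])))
yaw=np.degrees(np.arctan2(R[1,0],R[0,0]))
if L:
    e=np.array(L[0]["extent"]);x,r=fit([(m,e)],z0,d,h,x0);print("pos",x.round(4),"size fit",box(m,*x,z0,d,h)[2:].round())
    g=R.T@(np.r_[x,0]-p);print("tool shift xy",g[:2].round(4))
print("tcp",p.round(4),"yaw",yaw.round(1),"q6",o["q"][5].round(2))
if "-v" in sys.argv: cv2.imwrite(f"pics/w_{k}_{o['time']:.1f}.png",im)
E
python3 w.py d 0.468 -0.317 -v; ls pics
```

```text
time: 2.82
position: [0.4646, -0.3168, 0.1949]
tool_rot: [0.966, -0.26, 0.0, 0.0]
ft_force: [0.1, -0.1, -0.5]
grip_width: 0.0869
grip_force: 0.0
crop.png
scene0.png
side0.pngTraceback (most recent call last):
  File "w.py", line 6, in <module>
    z0=float(sys.argv[4]) if len(sys.argv)>4 else 0.
       ~~~~~^^^^^^^^^^^^^
ValueError: could not convert string to float: '-v'
```

```bash
python3 w.py d 0.468 -0.317 0 -v; cp pics/w_d*.png pics/wd.png
```

```text
expect [281. 204.  45.  50.]
seen [304. 112.  48.  52.] 0.87
seen [282. 202.  44.  55.] 0.56
pos [ 0.4693 -0.3188] size fit [45. 50.]
tool shift xy [ 0.005  -0.0008]
tcp [ 0.4646 -0.3168  0.1949] yaw -30.1 q6 1.3
```

View pics/wd.png

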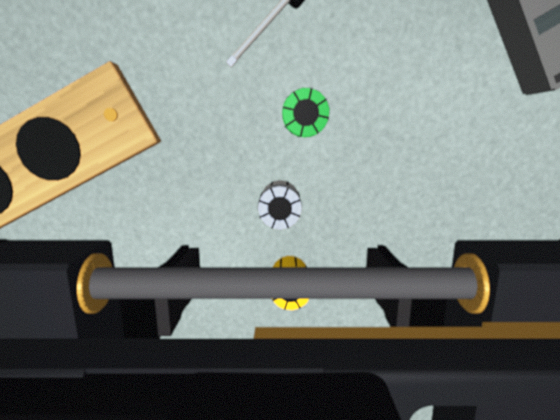

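The wrist picture shows silver d at (280,205), with green at (305,112) and yellow at (290,285) along the tool's x axis. That leaves the closing line (tool y) clear.

```bash
python3 -m jog '[0.087,0.005,-0.001,0.024,0, 0.087,0,0,0.03,0, 0.087,0,0,0.03,0, 0.087,0,0,0.03,0, 0.087,0,0,0.025,0, 0.087,0,0,0.015,0, 0.087,0,0,0.01,0, 0.087,0,0,0,0, 0.02,0,0,0,0, 0.02,0,0,0,0, 0.02,0,0,0,0, 0.02,0,0,0,0, 0.02,0,0,0,0, 0.02,0,0,0,0]' 40
```

```text
time: 4.68
position: [0.4693, -0.3181, 0.0306]
tool_rot: [0.965, -0.261, -0.0, -0.0]
ft_force: [1.2, 1.7, 0.9]
grip_width: 0.0398
grip_force: 40.0
```

```bash
python3 -m jog '[0.02,0,0,-0.01,0, 0.02,0,0,-0.02,0, 0.02,0,0,-0.03,0, 0.02,0,0,-0.03,0, 0.02,0,0,-0.03,-0.97, 0.02,0,0,0,-0.97, 0.02,0,0,0,-0.97, 0.02,0,0,0,-0.97, 0.02,0,0,0,-0.97, 0.02,0,0,0,-0.97, 0.02,0,0,0,-0.97, 0.02,0,0,0,-0.97, 0.02,0,0,0,-0.97, 0.02,0,0,0,-0.97, 0.02,0,0,0,-0.97, 0.02,0,0,0,-0.97, 0.02,0,0,0,0]'; python3 w.py s 0.628 -0.072
```

```text
time: 6.8
position: [0.4689, -0.318, 0.1506]
tool_rot: [0.731, 0.682, -0.0, -0.0]
ft_force: [0.2, -0.1, -1.8]
grip_width: 0.0391
grip_force: 39.9
expect [ 495. -162.   94.  116.]
seen [474.  12.  69.  24.] 0.61
tcp [ 0.4689 -0.318   0.1506] yaw 86.0 q6 -0.72
```

```bash
python3 -m jog '[0.02,0.015,0.008,0,0, 0.02,0.023,0.013,0,0, 0.02,0.023,0.013,0,0, 0.02,0.023,0.013,0,0, 0.02,0.023,0.013,0,0, 0.02,0.023,0.013,0,0, 0.02,0.023,0.013,0,0, 0.02,0.023,0.013,0,0, 0.02,0.023,0.013,0,0, 0.02,0.023,0.013,0,0, 0.02,0.023,0.012,0,0, 0.02,0.012,0.004,0,0, 0.02,0,0,0,0, 0.02,0,0,0,0]'; python3 w.py s 0.628 -0.072; python3 w.py s 0.632 0.008 0 -v; cp pics/w_s*.png pics/ws.png
```

```text
time: 8.65
position: [0.6266, -0.0717, 0.1504]
tool_rot: [0.731, 0.683, -0.0, -0.0]
ft_force: [-0.4, -0.6, -2.3]
grip_width: 0.039
grip_force: 39.9
expect [284. 214.  70.  69.]
seen [284.  25.  83.  47.] 0.84
seen [285. 209.  71.  55.] 0.66
seen [282. 118.  75.  76.] 0.56
pos [ 0.6287 -0.0681] size fit [71. 69.]
tool shift xy [0.0038 0.002 ]
tcp [ 0.6266 -0.0717  0.1504] yaw 86.1 q6 -0.22
expect [282. 115.  76.  79.]
seen [284. 117.  74.  80.] 0.85
seen [284.  24.  83.  47.] 0.78
seen [285. 208.  72.  60.] 0.67
pos [0.6335 0.0064] size fit [76. 79.]
tool shift xy [0.0789 0.0014]
tcp [ 0.6267 -0.0722  0.1505] yaw 86.1 q6 -0.22
```

View pics/ws.png

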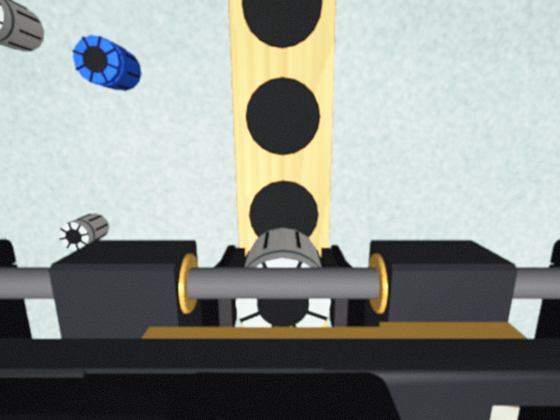

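The held d hangs above seat 2, which is at about (284,214), and the next seat is at (283,117). Alignment is within 2 mm, so I'll lower it.

```bash
python3 -m jog '[0.02,0,0.002,0.02,0, 0.02,0,0,0.025,0, 0.02,0,0,0.025,0, 0.02,0,0,0.015,0, 0.02,0,0,0.01,0, 0.02,0,0,0.0045,0, 0.02,0,0,0.002,0, 0.02,0,0,0,0, 0.02,0,0,0,0]'
```

```text
time: 9.98
position: [0.6295, -0.0715, 0.0497]
tool_rot: [0.73, 0.683, 0.0, 0.001]
ft_force: [-0.3, -0.2, -2.9]
grip_width: 0.0391
grip_force: 39.9
```

```bash
python3 -m jog '[0.02,0,0,0.001,0, 0.02,0,0,0,0, 0.075,0,0,0,0, 0.075,0,0,0,0, 0.075,0,0,0,0, 0.075,0,0,0,0, 0.075,0,0,-0.01,0, 0.075,0,0,-0.03,0, 0.075,0,0,-0.03,0, 0.075,0,0,-0.03,0, 0.075,0,-0.015,0,0, 0.075,-0.003,-0.03,0,0, 0.075,-0.003,-0.03,0,0, 0.075,-0.003,-0.03,0,0, 0.075,-0.003,-0.03,0,0, 0.075,-0.003,-0.025,0,0, 0.075,-0.001,-0.01,0,0, 0.075,0,0,0,0, 0.075,0,0,0,0]'; python3 w.py c 0.4584 -0.0759
```

```text
time: 12.35
position: [0.46, -0.0765, 0.1484]
tool_rot: [0.73, 0.683, 0.001, 0.001]
ft_force: [0.7, -0.2, 0.2]
grip_width: 0.0752
grip_force: 0.0
expect [280. 215.  30.  37.]
seen [276. 215.  25.  32.] 0.83
pos [ 0.455  -0.0759] size fit [30. 37.]
tool shift xy [ 0.0004 -0.0053]
tcp [ 0.46   -0.0765  0.1484] yaw 86.2 q6 -0.34
```

```bash
python3 -m jog '[0.075,0,-0.004,0.02,0, 0.075,0,0,0.03,0, 0.075,0,0,0.03,0, 0.075,0,0,0.022,0, 0.075,0,0,0.013,0, 0.075,0,0,0.007,0, 0.075,0,0,0,0, 0.01,0,0,0,0, 0.01,0,0,0,0, 0.01,0,0,0,0, 0.01,0,0,0,0, 0.01,0,0,0,0, 0.01,0,0,0,0, 0.01,0,0,0,0]' 30
```

```text
time: 14.2
position: [0.4546, -0.0758, 0.0261]
tool_rot: [0.73, 0.683, 0.0, 0.0]
ft_force: [0.8, -0.2, 1.1]
grip_width: 0.0229
grip_force: 30.0
```

```bash
python3 -m jog '[0.01,0,0,-0.01,0, 0.01,0,0,-0.03,0, 0.01,0,0,-0.03,0, 0.01,0,0,-0.03,0, 0.01,0.01,0.01,-0.02,0, 0.01,0.02,0.02,0,0, 0.01,0.025,0.025,0,0, 0.01,0.025,0.025,0,0, 0.01,0.025,0.025,0,0, 0.01,0.025,0.025,0,0, 0.01,0.025,0.022,0,0, 0.01,0.015,0.015,0,0, 0.01,0.005,0.005,0,0, 0.01,0,0,0,0, 0.01,0,0,0,0]'; python3 w.py s 0.637 0.088
```

```text
time: 16.08
position: [0.6368, 0.0867, 0.146]
tool_rot: [0.731, 0.683, -0.001, -0.0]
ft_force: [-0.6, 0.6, -0.9]
grip_width: 0.0233
grip_force: 30.0
expect [283. 213.  72.  70.]
seen [285. 212.  75.  60.] 0.82
seen [283. 313.  50.  28.] 0.8
pos [0.6387 0.0892] size fit [72. 70.]
tool shift xy [0.0027 0.002 ]
tcp [0.6368 0.0867 0.146 ] yaw 86.1 q6 0.03
```

```bash
python3 -m jog '[0.01,0.001,0.001,0.02,0, 0.01,0,0,0.025,0, 0.01,0,0,0.025,0, 0.01,0,0,0.015,0, 0.01,0,0,0.01,0, 0.01,0,0,0.005,0, 0.01,0,0,0.0015,0, 0.01,0,0,0,0, 0.01,0,0,0,0, 0.06,0,0,0,0, 0.06,0,0,0,0, 0.06,0,0,0,0, 0.06,0,0,0,0, 0.06,0,0,-0.01,0, 0.06,0,0,-0.03,0, 0.06,0,0,-0.03,0, 0.06,0,0,-0.03,0, 0.06,0,0,-0.01,0, 0.06,0,0,0,0]'; python3 w.py c 0.638 0.0875 0.018
```

```text
time: 18.55
position: [0.6391, 0.0882, 0.1553]
tool_rot: [0.73, 0.683, 0.001, 0.001]
ft_force: [1.2, -0.4, 0.0]
grip_width: 0.06
grip_force: 0.0
expect [281. 220.  31.  39.]
seen [282. 219.  32.  40.] 0.96
pos [0.6387 0.0883] size fit [31. 39.]
tool shift xy [-0.     -0.0006]
tcp [0.6391 0.0882 0.1553] yaw 86.2 q6 0.03
```

c is in place. Next is b.

```bash
python3 -m jog '[0.087,0.01,-0.01,-0.01,0, 0.087,0.025,-0.026,-0.01,0, 0.087,0.03,-0.03,-0.01,0, 0.087,0.03,-0.03,0,0, 0.087,0.03,-0.03,0,0, 0.087,0.03,-0.03,0,0, 0.087,0.025,-0.03,0,0, 0.087,0.012,-0.015,0,0, 0.087,0.005,-0.005,0,0, 0.087,0,0,0,0, 0.087,0,0,0,0]'; python3 w.py b 0.4466 0.2984
```

```text
time: 20.02
position: [0.4476, 0.298, 0.1846]
tool_rot: [0.731, 0.683, 0.0, 0.0]
ft_force: [0.2, 0.3, 0.5]
grip_width: 0.0867
grip_force: 0.0
expect [281. 211.  60.  66.]
seen [279. 210.  58.  68.] 0.88
pos [0.4451 0.2991] size fit [60. 66.]
tool shift xy [ 0.0009 -0.0027]
tcp [0.4476 0.298  0.1846] yaw 86.1 q6 0.45
```

```bash
python3 -m jog '[0.087,0.001,-0.003,0.02,0, 0.087,0,0,0.03,0, 0.087,0,0,0.03,0, 0.087,0,0,0.03,0, 0.087,0,0,0.02,0, 0.087,0,0,0.012,0, 0.087,0,0,0.0065,0, 0.087,0,0,0,0, 0.03,0,0,0,0, 0.03,0,0,0,0, 0.03,0,0,0,0, 0.03,0,0,0,0, 0.03,0,0,0,0, 0.03,0,0,0,0]' 55
```

```text
time: 21.88
position: [0.4443, 0.3, 0.0363]
tool_rot: [0.73, 0.683, 0.001, 0.0]
ft_force: [1.4, 0.2, 0.7]
grip_width: 0.0491
grip_force: 55.0
```

```bash
python3 -m jog '[0.03,0,0,-0.01,0, 0.03,0,0,-0.03,0, 0.03,0,0,-0.03,0, 0.03,0,0,-0.03,0, 0.03,-0.01,0.005,-0.02,0, 0.03,-0.025,0.012,-0.01,0, 0.03,-0.036,0.017,0,0, 0.03,-0.036,0.017,0,0, 0.03,-0.036,0.017,0,0, 0.03,-0.036,0.017,0,0, 0.03,-0.036,0.017,0,0, 0.03,-0.036,0.017,0,0, 0.03,-0.036,0.017,0,0, 0.03,-0.036,0.017,0,0, 0.03,-0.036,0.017,0,0, 0.03,-0.036,0.018,0,0, 0.03,-0.025,0.013,0,0, 0.03,-0.013,0.006,0,0, 0.03,-0.006,0.003,0,0, 0.03,0,0,0,0]'; python3 -m jog '[0.03,0,0,0,0, 0.03,0,0,0,0]';  python3 w.py s 0.6235 -0.152; python3 w.py d .6287 -.072 .018
```

```text
time: 24.38
position: [0.623, -0.1515, 0.1657]
tool_rot: [0.73, 0.683, -0.0, -0.001]
ft_force: [0.4, -0.1, -5.6]
grip_width: 0.0494
grip_force: 55.0
time: 24.62
position: [0.6234, -0.1513, 0.1661]
tool_rot: [0.73, 0.683, -0.0, -0.0]
ft_force: [-0.3, -0.1, -5.2]
grip_width: 0.0491
grip_force: 55.0
expect [283. 210.  67.  66.]
seen [282. 200.  68.  44.] 0.94
seen [281. 119.  76.  78.] 0.65
seen [280.  28.  76.  50.] 0.58
pos [ 0.623  -0.1423] size fit [67. 67.]
tool shift xy [ 0.0089 -0.0008]
tcp [ 0.6234 -0.1513  0.1661] yaw 86.2 q6 -0.35
expect [282. 114.  57.  59.]
seen [285. 117.  54.  64.] 0.72
pos [ 0.6305 -0.0741] size fit [57. 59.]
tool shift xy [0.0778 0.0018]
tcp [ 0.6236 -0.1516  0.1661] yaw 86.2 q6 -0.35
```

The top edge of seat 3 is where expected, and its lower part is hidden by b. I'll lower b.

```bash
python3 -m jog '[0.03,-0.001,0,0.02,0, 0.03,0,0,0.025,0, 0.03,0,0,0.025,0, 0.03,0,0,0.02,0, 0.03,0,0,0.012,0, 0.03,0,0,0.007,0, 0.03,0,0,0.0025,0, 0.03,0,0,0,0, 0.03,0,0,0,0, 0.085,0,0,0,0, 0.085,0,0,0,0, 0.085,0,0,0,0, 0.085,0,0,0,0, 0.085,0,0,-0.01,0, 0.085,0,0,-0.03,0, 0.085,0,0,-0.03,0, 0.085,0,0,-0.03,0, 0.085,0,0,-0.02,0, 0.085,0,0,0,0]'; python3 w.py b 0.6235 -.152 .018
```

```text
time: 27.2
position: [0.6249, -0.1538, 0.1771]
tool_rot: [0.73, 0.683, 0.001, 0.002]
ft_force: [0.6, -0.4, 0.1]
grip_width: 0.085
grip_force: 0.0
expect [280. 216.  65.  73.]
seen [283. 219.  63.  72.] 0.63
pos [ 0.6256 -0.1552] size fit [65. 73.]
tool shift xy [-0.0011 -0.0001]
tcp [ 0.6249 -0.1538  0.1771] yaw 86.2 q6 -0.35
```

```bash
python3 -m jog '[0.075,0.012,-0.01,0,0, 0.075,0.026,-0.024,0,0, 0.075,0.03,-0.027,0,0, 0.075,0.03,-0.027,0,0, 0.075,0.03,-0.027,0,0, 0.075,0.03,-0.027,0,0, 0.075,0.03,-0.027,0,0, 0.075,0.025,-0.022,0,0, 0.075,0.012,-0.012,0,0, 0.075,0,0,0,1, 0.075,0,0,0,1, 0.075,0,0,0,1, 0.075,0,0,0,1, 0.075,0,0,0,1, 0.075,0,0,0,1, 0.075,0,0,0,1, 0.075,0,0,0,0, 0.075,0,0,0,0]'; python3 w.py a 0.4366 .0845 0 -v; cp pics/w_a*.png pics/wa.png
```

```text
time: 29.55
position: [0.4361, 0.0847, 0.1744]
tool_rot: [0.99, 0.142, -0.0, -0.0]
ft_force: [0.0, 0.7, -0.4]
grip_width: 0.0749
grip_force: 0.0
expect [283. 210.  37.  44.]
seen [275. 214.  38.  48.] 0.69
seen [340. 148.  45.  39.] 0.56
pos [0.4316 0.0897] size fit [37. 44.]
tool shift xy [-0.0029 -0.006 ]
tcp [0.4361 0.0847 0.1744] yaw 16.3 q6 1.23
```

View pics/wa.png

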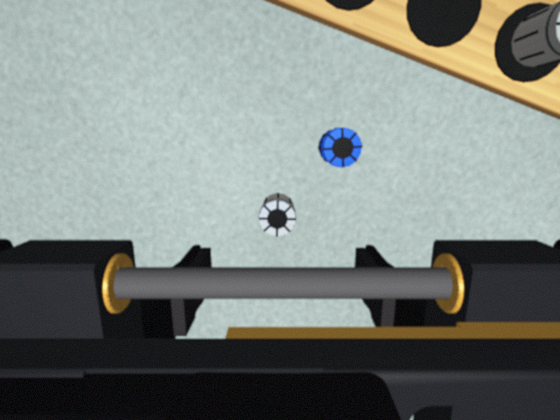

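Silver a is at (277,214) and blue is at (341,147), about 55 mm off in both x and y, so it clears the fingers.

```bash
python3 -m jog '[0.075,-0.003,-0.006,0.02,0, 0.075,0,0,0.03,0, 0.075,0,0,0.03,0, 0.075,0,0,0.03,0, 0.075,0,0,0.02,0, 0.075,0,0,0.01,0, 0.075,0,0,0.006,0, 0.075,0,0,0,0, 0.015,0,0,0,0, 0.015,0,0,0,0, 0.015,0,0,0,0, 0.015,0,0,0,0, 0.015,0,0,0,0, 0.015,0,0,0,0]' 35
```

```text
time: 31.4
position: [0.4317, 0.0897, 0.0286]
tool_rot: [0.99, 0.141, 0.0, 0.0]
ft_force: [0.9, -0.1, 0.7]
grip_width: 0.0314
grip_force: 35.0
```

```bash
python3 -m jog '[0.015,0,0,-0.01,0, 0.015,0,0,-0.03,0, 0.015,0,0,-0.03,0, 0.015,0,0,-0.03,0, 0.015,0,0,-0.03,-1, 0.015,0,0,0,-1, 0.015,0,0,0,-1, 0.015,0,0,0,-1, 0.015,0,0,0,-1, 0.015,0,0,0,-1, 0.015,0,0,0,-1, 0.015,0,0,0,0, 0.015,0,0,0,0]'; python3 w.py s .633 .007
```

```text
time: 33.02
position: [0.4314, 0.0898, 0.1587]
tool_rot: [0.731, 0.682, 0.0, -0.0]
ft_force: [-0.0, 0.3, -1.6]
grip_width: 0.0314
grip_force: 35.0
expect [505. 283.  68.  61.]
seen [502. 412.  16.  14.] 0.71
seen [521. 199.  73.  68.] 0.69
seen [512. 285.  39.  61.] 0.56
pos [0.6395 0.0049] size fit [68. 61.]
tool shift xy [-0.0703  0.2135]
tcp [0.4314 0.0898 0.1587] yaw 86.0 q6 0.02
```

```bash
python3 -m jog '[0.015,-0.004,0.012,0,0, 0.015,-0.008,0.025,0,0, 0.015,-0.008,0.025,0,0, 0.015,-0.008,0.025,0,0, 0.015,-0.008,0.025,0,0, 0.015,-0.008,0.025,0,0, 0.015,-0.008,0.025,0,0, 0.015,-0.008,0.025,0,0, 0.015,-0.005,0.013,0,0, 0.015,-0.003,0.007,0,0, 0.015,0,0,0,0, 0.015,0,0,0,0]'; python3 w.py s .633 .007;python3 w.py c .6385 .088 .018
```

```text
time: 34.62
position: [0.6326, 0.0085, 0.1584]
tool_rot: [0.73, 0.683, -0.0, -0.001]
ft_force: [0.3, 0.3, -2.5]
grip_width: 0.0312
grip_force: 35.0
expect [283. 213.  68.  67.]
seen [283. 118.  76.  76.] 0.84
seen [282. 211.  71.  58.] 0.77
pos [0.6317 0.0087] size fit [69. 67.]
tool shift xy [ 0.0001 -0.0006]
tcp [0.6326 0.0085 0.1584] yaw 86.2 q6 -0.1
expect [283. 115.  33.  35.]
seen [284. 113.  33.  34.] 0.57
pos [0.639  0.0892] size fit [34. 36.]
tool shift xy [0.0809 0.0009]
tcp [0.6328 0.0085 0.1586] yaw 86.2 q6 -0.1
```

```bash
python3 -m jog '[0.015,-0.001,0,0.02,0, 0.015,0,0,0.025,0, 0.015,0,0,0.025,0, 0.015,0,0,0.02,0, 0.015,0,0,0.012,0, 0.015,0,0,0.007,0, 0.015,0,0,0.0025,0, 0.015,0,0,0,0, 0.015,0,0,0,0, 0.065,0,0,0,0, 0.065,0,0,0,0, 0.065,0,0,0,0, 0.065,0,0,0,0, 0.065,0,0,-0.01,0, 0.065,0,0,-0.03,0, 0.065,0,0,-0.03,0, 0.065,0,0,-0.03,0, 0.065,0,0,-0.03,0, 0.065,0,0,0,0]'; python3 w.py a 0.633 .007 .018; python3 -m jog '[0.065,0,-0.02,0,0, 0.065,0,-0.04,0,0, 0.065,0,-0.05,0,0, 0.065,0,-0.05,0,0, 0.065,0,-0.03,0,0, 0.065,0,-0.01,0,0, 0.065,0,0,0,0, 0.065,0,0,0,0]'
python3 - <<'E'
from rig import robot
import cv2,numpy as np
a=robot.camera("scene");b=robot.camera("side")
f=lambda i:cv2.resize(i,(400,400))
cv2.imwrite("pics/end.png",np.hstack([f(a[180:320,180:430]),f(b[130:320,240:400])]))
E
```

```text
time: 37.2
position: [0.6355, 0.0068, 0.1805]
tool_rot: [0.73, 0.683, 0.002, 0.003]
ft_force: [0.3, 0.7, 0.2]
grip_width: 0.0652
grip_force: 0.0
expect [278. 213.  39.  46.]
seen [130. 167.  58.  40.] 0.81
seen [279. 214.  37.  44.] 0.77
seen [276. 278.  44.  47.] 0.71
pos [0.6333 0.0057] size fit [39. 46.]
tool shift xy [-0.0011 -0.0034]
tcp [0.6355 0.0068 0.1805] yaw 86.2 q6 -0.1
time: 38.3
position: [0.4359, 0.02, 0.177]
tool_rot: [0.73, 0.683, 0.001, 0.001]
ft_force: [0.2, -0.5, 1.5]
grip_width: 0.0649
grip_force: 0.0
```

View pics/end.png

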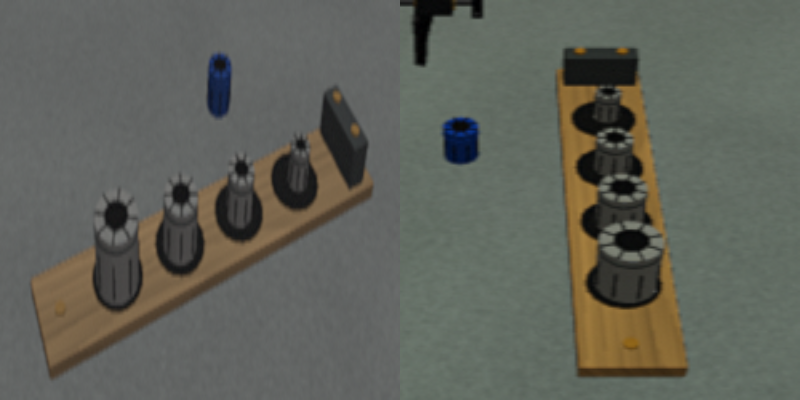

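All four stand upright and centred on their seats, growing in size away from the stop, and the blue one has not been moved.

```bash
python3 -c "
from rig import robot; print(robot.hand_in())"
```

```text
the job is handed in; nothing more can be done
None
```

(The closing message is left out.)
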